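# Press an adapter home in a spring-loaded test cradle and hold it there

### The job

Tip the raised cradle of the test fixture down until it lies level, then pick up the laptop power adapter and lay it flat and lengthwise between the two guide rods, short of the sprung plunger. Slide it along the rods against the plunger until its end is firmly and squarely up against the hard stop, the steel-faced end block round the plunger, without forcing it, and hold it pressed there: the program finishes while the robot is still holding it against the spring and the stop. Leave the wire spool, the tape roll and the side cutters where they are.

Things in the scene. Friction and masses are not known exactly. Their poses are not given: they have to be found in the camera images.
- fixture: test fixture, fixed to the bench: a dark steel base plate 240 x 130 mm (x, y), top 10 mm above the bench, that carries a tilting aluminium cradle. Origin: centre of the underside; x runs along the cradle from its hinge end (toward the robot) to its plunger end (away), z up. The hinge cheeks are 18 mm high boxes to 27 mm above the bench at the two sides of the hinge. It does not move when pushed.
- hinge_axis (a point): middle of the cradle's hinge axis, 105 mm toward the robot from the fixture's origin and 18 mm above the bench; the axis runs along the fixture's y
- cradle (a joint): tilt of the cradle about the hinge in rad: 0 = level (down on its stop), grows as the plunger end rises, up to 0.6; starts between 0.2 and 0.45. A stiff friction hinge: it stays where it is left; about 2 to 3 N down on the end block moves it, and at 0 it stops hard. The bed is a plate 222 x 100 x 8 mm, its upper face 4 mm above the hinge axis (22 mm above the bench when level).
- block_top (a point): centre of the flat top of the grey end block (40 mm along the cradle, 80 mm across, 35 mm high above the bed), a good place to push the cradle down. In the cradle's frame it is 185 mm from the hinge axis along the bed and 39 mm above the axis; when level it is 57 mm above the bench.
- seat (a point): point on the bed where the centre of the adapter's underside lies when the adapter is fully home; axes of the cradle: x along the bed toward the plunger, y across, z up from the bed. It tilts with the cradle; 112.5 mm from the hinge axis along the bed. The two steel guide rods (8 mm thick, tops 8 mm above the bed) run along x from 88 mm before the seat to 54 mm past it, 57 mm apart inside, centred on the seat.
- plunger (a joint): how far the plunger is pushed in, m: 0 = fully out, 0.012 when the adapter's end meets the stop face (its own travel is 0.016). Spring: 4 N at 0, 9 N at 0.012, pushing back toward the hinge end; it pushes the adapter back if that is let go.
- plunger_tip (a point): tip of the steel plunger, a 10 mm thick round pin that stands out of the end block along -x of the cradle, centred across, 15 mm above the bed; fully out it stands 12 mm proud of the stop face (40.5 mm past the seat point)
- stop_face (a point): centre of the hard stop: the flat steel-faced inner side of the grey end block, 80 mm wide and 35 mm high, square to the cradle's x, with the plunger coming out of its middle. This point lies 52.5 mm past the seat point along x and 15 mm above the bed.
- adapter: black laptop power adapter with rounded edges and a pale label on top, 105 mm long (x), 50 mm wide (y), 30 mm high, 0.22 to 0.37 kg, lying flat and loose on the bench, left of the fixture. Origin: centre of the underside. Grasp across its 50 mm width. Either end may face the plunger.
- spool: wire spool standing on the bench, 54 mm across, 30 mm high; leave alone. Origin: centre of the underside. Behind it large yellow legs stand along the back of the bench; one leans forward to x 0.69 m (y -0.18 to -0.05 m, from 0.26 m up)
- tape: roll of black tape lying on the bench, 55 mm across, 19 mm high; leave alone. Origin: centre of the underside
- cutters: side cutters lying on the bench, 125 x 42 x 12 mm, long axis x; leave alone. Origin: centre of the underside. To their right a ring lamp of the room hangs over the front of the bench (x 0.28 to 0.5 m, y -0.7 to -0.45 m, from 0.35 m up): keep the arm clear of it
Mind the look-alikes: they are no part of the job. Of the things that look like the adapter, the largest one is meant.

How it is judged:
On the way, in this order (a step that is already met when the one before it is completed fails the run):
1. the cradle is tipped down level (within 0.035 rad) while the adapter still lies where it was (value of joint cradle below 0.035 rad and distance of adapter from where it was at the start of the episode below 0.03 m), for 0.2 s.
2. the adapter lies flat on the level cradle between the rods, with the plunger still out (value of joint cradle below 0.035 rad and y of adapter in the frame of seat between -0.006 and 0.006 m and z of adapter in the frame of seat between -0.003 and 0.003 m and angle between the x axis of adapter and the x axis of seat, either way round below 0.07 rad and x of adapter in the frame of seat between -0.06 and -0.0115 m and value of joint plunger below 0.002 m), for 0.15 s.
At the end, for the whole second after the job is handed in: Cradle level (0.035 rad); adapter flat between the rods (6 mm across, 3 mm up, 0.07 rad), at rest, pressing the stop face with 1.5 to 45 N, within 2.5 mm of home; plunger in by 9.5 to 14.5 mm; fingers still press or grip the adapter with over 2 N (value of joint cradle below 0.035 rad and y of adapter in the frame of seat between -0.006 and 0.006 m and z of adapter in the frame of seat between -0.003 and 0.003 m and angle between the x axis of adapter and the x axis of seat, either way round below 0.07 rad and x of adapter in the frame of seat between -0.0025 and 0.003 m and value of joint plunger between 0.0095 and 0.0145 m and contact force between adapter and cradle_c3 between 1.5 and 45 N and contact force between the fingers and adapter above 2 N and linear speed of adapter below 0.01 m/s); the arm keeps its last pose, push and grip.
It fails at once if the adapter is forced against the stop face with more than 45 N (contact force between adapter and cradle_c3 above 45 N).
It fails at once if the spool, the tape roll or the side cutters are moved by more than 20 mm (distance of any of spool, tape, cutters from where it was at the start of the episode above 0.02 m).
It also fails if it takes over 67 s, if anything falls off the work surface, if the arm or the gripper's body presses on something with over 40 N, if the wrist force passes 120 N, or if a joint passes its speed limit or range.

### The arm

A 6-joint arm with a two-finger parallel gripper is mounted at the origin on a cart in front of the work surface, level with it; the furniture and walls round the work are solid. World frame = base frame: x ahead of the robot, y to its left, z up, the work surface at z = 0. Lengths are in m, angles in rad, forces in N, time in s.
With the tool pointing down it reaches from about 0.35 to 0.85 m from the base axis. Payload 8.1 kg.
Tool frame: the origin (TCP) lies midway between the tips of the shut fingers; the grasp point (between the pads) lies 19 mm behind it; z points along the fingers, x is the direction in which the jaws open and shut, and the axes are right-handed (so a half turn about z gives the same grasp; the last joint's range is limited). The gripper opens to 93 mm and grips with 3 to 60 N. Pads are 15 mm wide; open, the fingers measure 128 mm over their backs; the gripper's body (75 mm by 188 mm) begins 65 mm behind the grasp point.
Start: joints at [-1.241, 0.13, 1.488, -0, 1.523, -0.085], TCP at [0.242, -0.549, 0.219] pointing down, gripper open.
Joint ranges: [-2.96, 2.96], [-0.89, 2.26], [0.02, 2.5], [-1.34, 4.48], [0, 2.73], [-2.66, 2.66]. Speed limits (rad/s): [2.39, 2.39, 2.79, 3.14, 3.14, 3.14].

### API

Orientations are given as a rotation vector (axis times angle).
In Python, from station import ctrl, kin, telemetry, imaging, job gives the robot as it stands. Calls block until the motion is done:
- ctrl.move_to(position, orientation): joint-space move of the TCP to a pose.
- ctrl.line_to(position, v=0.15, rotation=None): straight line of the TCP; rotation=None keeps the orientation; v is the mean speed in m/s.
- ctrl.move_joints(angles): joint-space move.
- ctrl.command_gripper(opening): opening from 0.0 (shut) to 1.0 (fully open); the grip force is fixed at half the most; returns when the fingers have stopped.
- ctrl.wait(seconds).
- kin.ik(position, orientation): joint angles nearest the present ones, or None.
- telemetry.get_state(): the state.
- imaging.capture(name): name is "scene" or "top" or "wrist"; returns a dict with "pixels" (480x640x3 uint8, red, green, blue), "K" (3x3 intrinsics, pixels), "camera_from_world" (4x4, takes a point from world to camera coordinates). Camera axes: x right, y down, z forward; pixel columns grow to the right and rows downward; lengths in m; the calibration is good to about 2 mm. A picture is of the moment at which its call begins. There is no depth.
A pose or a line that the arm cannot do raises ctrl.PlanningError and nothing moves.
- job.close_job(): hands the job in, once; it reports no verdict.
The state is a dict: "time_s": time; "joints": joint angles; "dq": joint speeds; "effort": joint torques, N m; "tool_pos": TCP position; "tcp_rot": TCP orientation; "contact_force": force on the tool from outside, world axes, zero at the start; "torque": the same for the moment, N m; "opening": opening from 0.0 (shut) to 1.0 (fully open).
Only numpy, scipy, OpenCV 4.12 (cv2) and the standard library are available. Lean on these libraries where they do the work, as an engineer would, in place of code of your own. Each camera call takes 0.05 s, during which the arm holds its last target.

## Working session

There is one attempt and no reset: what is moved stays moved. The work goes in short steps, each a Python script; the robot and the scene stay as the last script left them, time stands still between calls to the robot, and variables do not carry over. Pictures are saved under pics/ and viewed, and the job is handed in when it is done.

```bash
ls; mkdir -p pics; cat > h.py <<'E'
import numpy as np, cv2
from station import ctrl, kin, telemetry, imaging, job
def cap(n,f):
    c=imaging.capture(n); cv2.imwrite('pics/'+f+'.png',c['pixels'][:,:,::-1]); np.savez('pics/'+f+'.npz',p=c['pixels'],K=c['K'],T=c['camera_from_world']); return c
def load(f):
    d=np.load('pics/'+f+'.npz'); return d['p'],d['K'],d['T']
def ray(K,T,uv):
    R=T[:3,:3];t=T[:3,3]
    d=R.T@np.linalg.solve(K,np.array([uv[0],uv[1],1.])); return -R.T@t,d
def onz(f,uv,z):
    p,K,T=load(f); o,d=ray(K,T,uv); return o+d*(z-o[2])/d[2]
def tri(obs):
    A=np.zeros((3,3));b=np.zeros(3);L=[]
    for f,uv in obs:
        p,K,T=load(f);o,d=ray(K,T,uv);d=d/np.linalg.norm(d);P=np.eye(3)-np.outer(d,d);A+=P;b+=P@o;L.append((o,P))
    x=np.linalg.solve(A,b); return x,[float(np.linalg.norm(P@(x-o))) for o,P in L]
def proj(f,X):
    p,K,T=load(f);c=T[:3,:3]@np.array(X)+T[:3,3];q=K@c;return q[:2]/q[2]
E
python3 - <<'E'
from h import *
for n in ['scene','top','wrist']:
    c=cap(n,n+'0'); T=c['camera_from_world']; print(n,-T[:3,:3].T@T[:3,3],T[:3,:3].round(2).tolist())
print(telemetry.get_state())
E
```

```text
pics
scene [-0.25371619  0.77989149  0.7197573 ] [[-0.72, -0.69, -0.0], [-0.33, 0.35, -0.88], [0.61, -0.63, -0.48]]
top [ 0.49714352 -0.0593182   1.32665068] [[-0.01, -1.0, 0.0], [-1.0, 0.01, -0.04], [0.04, -0.0, -1.0]]
wrist [ 0.31865589 -0.51457428  0.38336128] [[0.4, -0.91, -0.0], [-0.87, -0.39, 0.3], [-0.28, -0.12, -0.95]]
{'time_s': 0.15, 'joints': array([-1.24138267e+00,  1.31017643e-01,  1.48904001e+00,  1.11511211e-05,
        1.52296802e+00, -8.53796368e-02]), 'dq': array([ 0.00037116, -0.00119892, -0.0035716 ,  0.00016534,  0.0007403 ,
       -0.00154915]), 'effort': array([ 4.95269469e-04, -5.60475898e+01, -4.92337561e+01,  7.67844357e-02,
        3.04860889e-02, -5.52332904e-05]), 'tool_pos': array([ 0.24169483, -0.54869138,  0.21780453]), 'tcp_rot': array([-2.63051308e+00,  1.71592640e+00,  1.76230521e-03]), 'contact_force': array([0.16689447, 0.58762524, 0.57246838]), 'torque': array([ 0.01665889, -0.00369524, -0.04882176]), 'opening': 1.0026213976564584}
```

View pics/scene0.png

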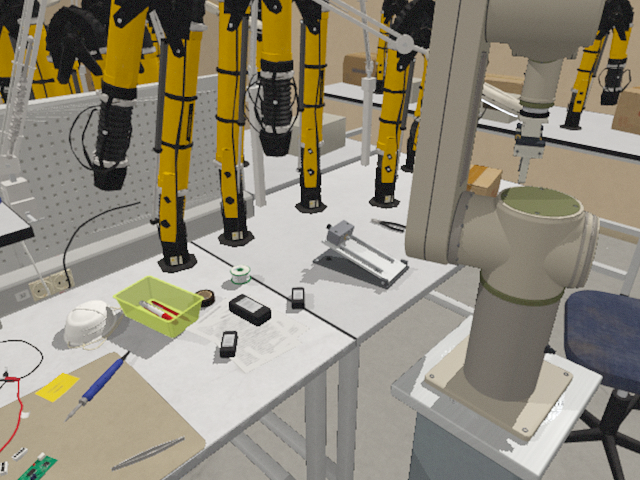

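View pics/top0.png

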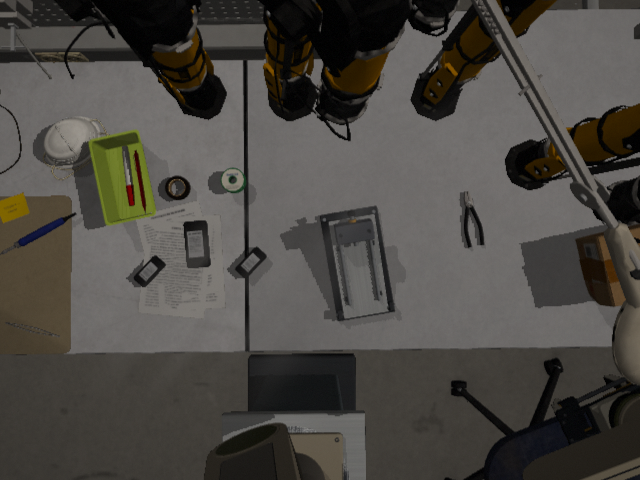

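View pics/wrist0.png

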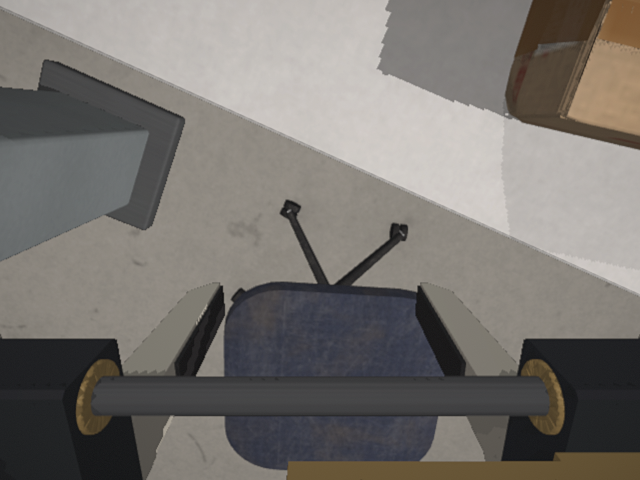

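Top view: there are three adapter-like things, at top pixels (197,243), (150,271) and (251,262). The one at (197,243) is clearly the largest, so it fits the description. The fixture is at (358,263), with the end block at about (355,232). I'll confirm with enlarged crops.

```bash
python3 - <<'E'
from h import *
p=load('top0')[0][:,:,::-1]; s=load('scene0')[0][:,:,::-1]
a=cv2.resize(p[205:295,120:280],(800,450),interpolation=cv2.INTER_CUBIC)
cv2.imwrite('pics/cropA.png',a)
a=cv2.resize(p[195:330,300:420],(533,600),interpolation=cv2.INTER_CUBIC);cv2.imwrite('pics/cropF.png',a)
a=cv2.resize(s[210:360,210:420],(800,571),interpolation=cv2.INTER_CUBIC);cv2.imwrite('pics/cropS.png',a)
E
```

```text
(no output)
```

View pics/cropA.png

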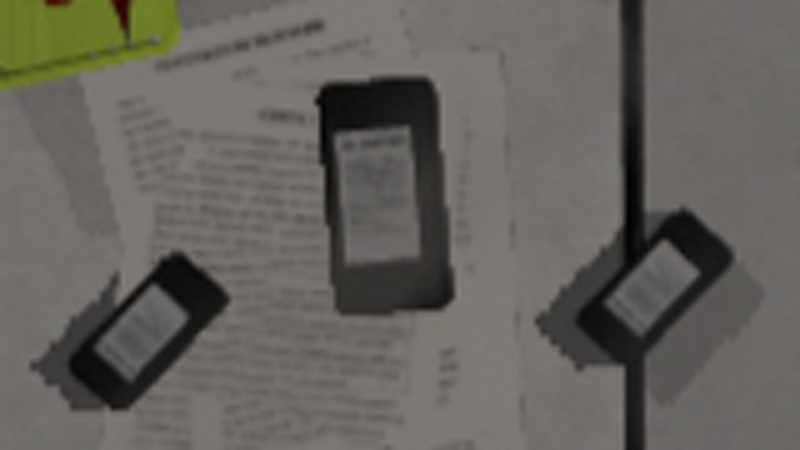

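View pics/cropF.png

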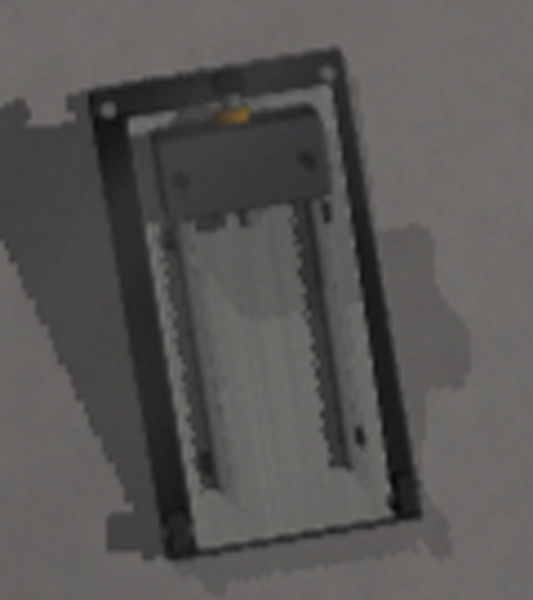

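View pics/cropS.png

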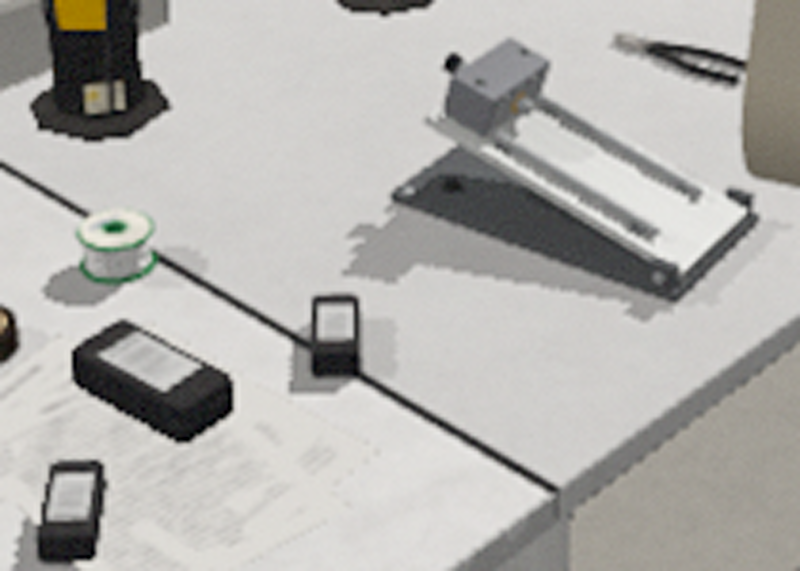

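The crops confirm it: the largest black adapter with a pale label is at top (197,243), and the other two are about half its size. The cradle is raised, with its block top at top px ≈(355,231) and scene px ≈(338,228). Next I compute positions.

```bash
python3 - <<'E'
from h import *
c=[(320.7,215.7),(376.5,205.8),(394.5,310.9),(338.3,320.3)]
P=[onz('top0',u,.01) for u in c]
for q in P: print(q.round(4))
for i in range(4): print(np.linalg.norm(P[i]-P[(i+1)%4]).round(4))
m=np.mean(P,0);d=(P[0]-P[3]+P[1]-P[2])[:2];print('fix',m,np.arctan2(d[1],d[0]))
# block top corners
T=[(155,135),(322,112),(331,190),(170,217)]
T=[(300+x/4.444,195+y/4.444) for x,y in T]
S=[(448,85),(510,38),(550,66),(487,113)]
S=[(210+x/3.81,210+y/3.81) for x,y in S]
# which match: left in top = +y far;
for k,(a,bs) in enumerate(zip(T,[0,1,2,3])):
    print(tri([('top0',a),('scene0',S[bs])]))
# adapter mask on top
p=load('top0')[0]; g=p.max(2)
m=(g<70).astype(np.uint8); m[:, :175]=0; m[:,225:]=0;m[:212]=0;m[285:]=0
cs,_=cv2.findContours(m,0,2); cs=max(cs,key=cv2.contourArea); r=cv2.minAreaRect(cs); print(r)
b=cv2.boxPoints(r); Q=[onz('top0',u,.025) for u in b]
for q in Q: print(q.round(4))
print([np.linalg.norm(Q[i]-Q[(i+1)%4]).round(4) for i in range(4)],np.mean(Q,0))
E
```

```text
[ 0.5893 -0.0674  0.01  ]
[ 0.6099 -0.1926  0.01  ]
[ 0.3752 -0.2287  0.01  ]
[ 0.356  -0.1035  0.01  ]
0.127
0.2375
0.1267
0.2361
fix [ 0.4826007  -0.14803644  0.01      ] 0.15301114475694977
(array([ 0.56194358, -0.09678011,  0.09671628]), [0.0008782653599421671, 0.0008782653599420717])
(array([ 0.57140851, -0.17478208,  0.1035367 ]), [0.0008155874617075694, 0.0008155874617074483])
(array([ 0.53541142, -0.17945228,  0.09097396]), [0.0005983408832791234, 0.0005983408832791175])
(array([ 0.52537605, -0.1020527 ,  0.08534246]), [0.0015718644106614851, 0.0015718644106614615])
((196.55349731445312, 243.6239776611328), (46.82829284667969, 23.99772071838379), 85.10090637207031)
[0.5796 0.2382 0.025 ]
[0.5835 0.1854 0.025 ]
[0.4804 0.177  0.025 ]
[0.4765 0.2297 0.025 ]
[np.float64(0.053), np.float64(0.1035), np.float64(0.0528), np.float64(0.1035)] [0.5300039 0.2075719 0.025    ]
```

```bash
cat >> h.py <<'E'
from scipy.spatial.transform import Rotation as Ro
def down(psi): # tool z down, tool x at angle psi
    x=np.array([np.cos(psi),np.sin(psi),0]);z=np.array([0,0,-1.]);y=np.cross(z,x)
    return Ro.from_matrix(np.c_[x,y,z]).as_rotvec()
def st():
    s=telemetry.get_state(); print('t',round(s['time_s'],2),'tcp',s['tool_pos'].round(4),'F',s['contact_force'].round(1),'op',round(s['opening'],3),'j',s['joints'].round(2)); return s
E
python3 - <<'E'
from h import *
ctrl.line_to([.165,-.375,.26],v=.25); s=st()
j=s['joints'].copy(); j[0]=-.27; j[5]=-.27-(.153+np.pi/2); ctrl.move_joints(j); st()
ctrl.command_gripper(0.)
h=np.array([.3788,-.1640]); u=np.array([np.cos(.153),np.sin(.153)])
p=h+.182*u
ctrl.move_to([p[0]-.12,p[1]-.02,.25],down(.153+np.pi/2)); st()
cap('wrist','w1')
ctrl.line_to([p[0],p[1],.2],v=.2); st()
cap('wrist','w2')
E
```

```text
t 1.07 tcp [ 0.1652 -0.3755  0.2599] F [ 0.3 -0.3 -0.3] op 0.993 j [-1.28 -0.42  1.91  0.    1.65 -0.13]
t 2.71 tcp [ 0.4059 -0.0597  0.2597] F [-0.7  0.3  0.8] op 1.001 j [-0.27 -0.42  1.91 -0.    1.65 -1.99]
t 4.65 tcp [ 0.4385 -0.1569  0.2495] F [ 0.4  1.  -0.3] op 0.005 j [-0.45 -0.25  1.8   0.    1.6  -2.18]
t 5.51 tcp [ 0.5584 -0.1358  0.2005] F [-0.1  0.4 -0.4] op 0.004 j [-0.33  0.07  1.58 -0.    1.49 -2.05]
```

View pics/w1.png

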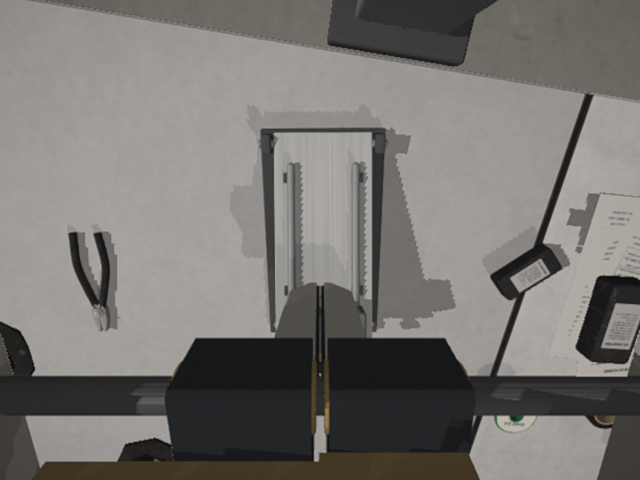

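View pics/w2.png

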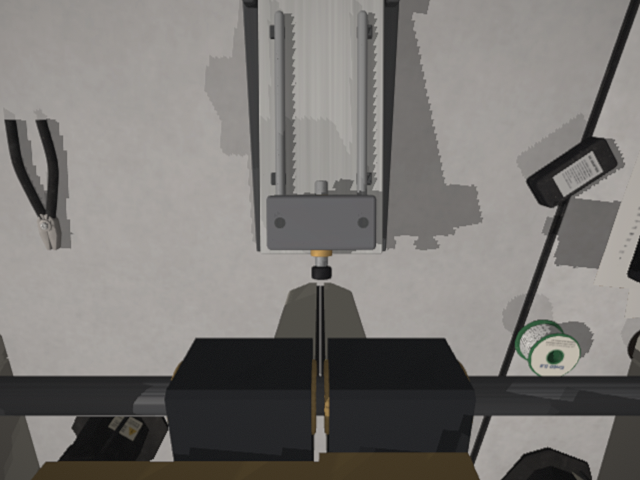

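w1 and w2 show the cradle squarely aligned with the image. In w2 the block top spans px (267..376, 196..249), centre (321,222), with the plunger at (321,186) and the knob at (321,272). I check the block position, then push down.

```bash
python3 - <<'E'
from h import *
c=[(267,196),(375,196),(376,249),(266,249)]
P=np.array([onz('w2',u,z) for u,z in zip(c,[.09,.09,.098,.098])]);print(P.round(4),P.mean(0)); d=P[0]-P[1];print(np.arctan2(d[0],-d[1]))
d=P[0]-P[1];print(np.linalg.norm(d))
z=.105
s=st()
x,y=s['tool_pos'][:2]
ctrl.line_to([.5584,-.1358,.115],v=.15); f0=st()['contact_force'][2]
z=.115
while z>.045:
    z-=.003; ctrl.line_to([.5584,-.1358,z],v=.06)
    s=telemetry.get_state(); f=s['contact_force'][2]-f0; print(round(z,3),s['tool_pos'][2].round(4),round(f,1))
    if f>14: break
E
```

```text
[[ 0.5355 -0.1787  0.09  ]
 [ 0.5231 -0.0997  0.09  ]
 [ 0.5612 -0.0924  0.098 ]
 [ 0.5739 -0.174   0.098 ]] [ 0.54841819 -0.13619454  0.094     ]
0.15511065117116998
0.07988193918434686
t 5.56 tcp [ 0.5583 -0.1362  0.2009] F [ 0.4 -0.2  0. ] op 0.005 j [-0.33  0.07  1.58 -0.    1.49 -2.05]
t 6.28 tcp [ 0.5588 -0.1361  0.1161] F [ 0.2 -0.5  0.4] op 0.009 j [-0.33  0.13  1.68  0.    1.33 -2.05]
0.112 0.1128 -0.8
0.109 0.1088 -0.7
0.106 0.106 0.4
0.103 0.1028 0.6
0.1 0.0996 -0.2
0.097 0.0966 -0.4
0.094 0.0937 -0.3
0.091 0.0907 -1.1
0.088 0.0877 -1.6
0.085 0.0847 -0.8
0.082 0.0817 -1.1
0.079 0.0787 0.4
0.076 0.0757 -0.9
0.073 0.0727 0.0
0.07 0.0697 -0.3
0.067 0.0666 -0.3
0.064 0.0637 -0.9
0.061 0.0607 0.6
0.058 0.0576 -1.1
0.055 0.0571 18.2
```

The push stopped hard at z 0.0571 with 18 N, which matches a level block top at 57 mm. I lift off and take wrist views of the level fixture.

```bash
python3 - <<'E'
from h import *
s=st()
ctrl.line_to([.5584,-.1358,.057],v=.05)
ctrl.line_to([.5584,-.1358,.2],v=.2); st()
cap('wrist','w3')
ctrl.line_to([.4885,-.147,.25],v=.2); st()
cap('wrist','w4')
E
```

```text
t 11.28 tcp [ 0.5585 -0.1359  0.0571] F [-9.9  2.6 18.6] op 0.004 j [-0.33  0.2   1.72 -0.    1.23 -2.05]
t 12.39 tcp [ 0.5576 -0.1355  0.1982] F [ 0.4 -0.6 -0.1] op 0.004 j [-0.33  0.07  1.59 -0.    1.48 -2.05]
t 13.03 tcp [ 0.4886 -0.1469  0.249 ] F [ 0.5 -0.5 -0. ] op 0.005 j [-0.39 -0.13  1.69  0.    1.58 -2.12]
```

View pics/w3.png

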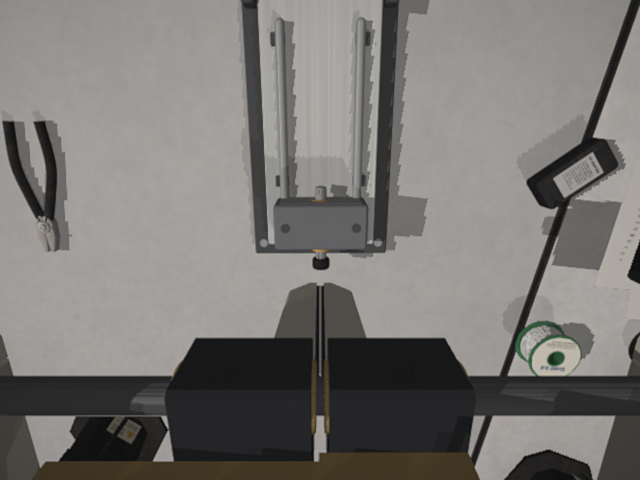

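View pics/w4.png

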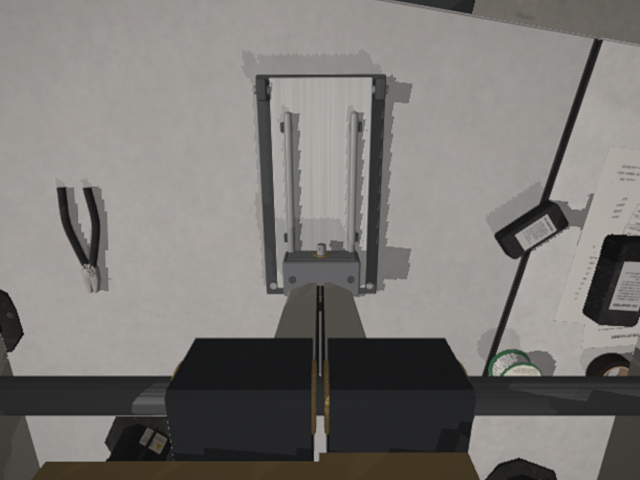

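The cradle now lies level. In w3 the block is at (321,225) and the rods run up columns ≈281 and 361. I enlarge the views for exact points.

```bash
python3 - <<'E'
from h import *
a=load('w3')[0][:,:,::-1][150:270,240:400];cv2.imwrite('pics/c3.png',cv2.resize(a,(800,600),interpolation=cv2.INTER_CUBIC))
a=load('w4')[0][:,:,::-1][65:305,240:400];cv2.imwrite('pics/c4.png',cv2.resize(a,(400,600),interpolation=cv2.INTER_CUBIC))
E
```

```text
(no output)
```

View pics/c3.png

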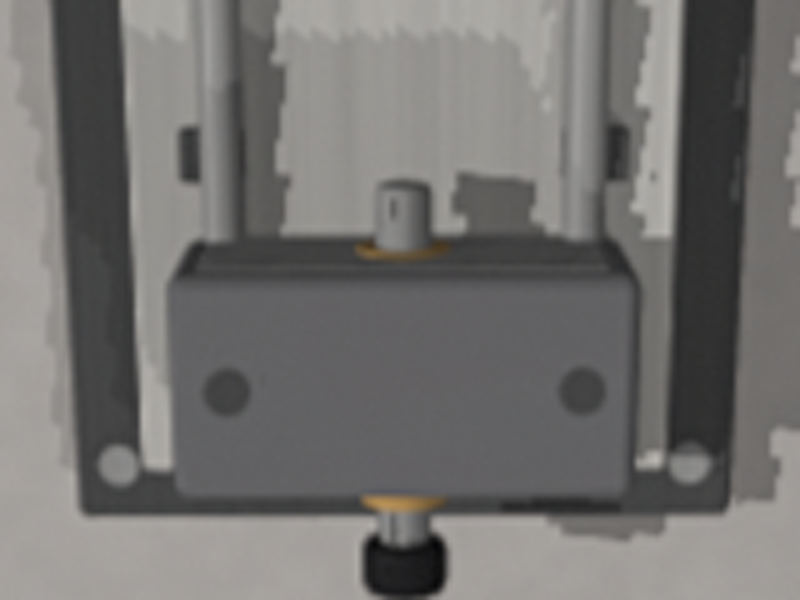

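View pics/c4.png

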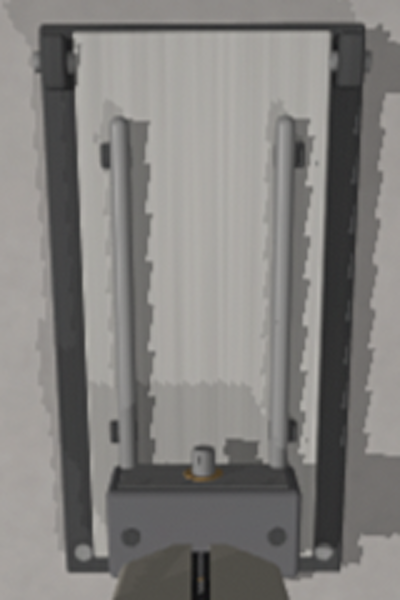

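c3 and c4 show the stop-face top edge at c3 row 278 (cols 170–638), the block dots at c3 (227,391) and (583,391) and c4 (131,537) and (277,537), and the rod near ends at c4 (120,118) and (285,118).

```bash
python3 - <<'E'
from h import *
a=lambda x,y:(240+x/5-.4,150+y/5-.4)
b=lambda x,y:(240+x/2.5-.3,65+y/2.5-.3)
for p,q in [((227,391),(131,537)),((583,391),(277,537)),((118,466),(83,552)),((690,463),(324,552)),((404,183),(203,447))]:
    X,e=tri([('w3',a(*p)),('w4',b(*q))]);print(X.round(4),np.round(e,4))
f=[onz('w3',a(*p),.057) for p in [(170,278),(638,278),(628,497),(180,497)]]
print(np.round(f,4))
r=[onz('w4',b(*p),z) for p,z in [((120,116),.027),((285,116),.027),((128,465),.029),((279,465),.029)]]
print('rods',np.round(r,4),(r[2]+r[3])/2,(r[0]+r[1])/2)
m=(r[2]+r[3])/2-(r[0]+r[1])/2; print('yaw rods',np.arctan2(m[1],m[0]), np.linalg.norm(r[0]-r[1]))
k=[onz('w4',b(*p),.01) for p in [(40,25),(365,25)]];print('base near',np.round(k,4))
d=f[1]-f[0];print('yaw face',np.arctan2(d[0],-d[1])-0, np.arctan2(-d[0],d[1]))
F=(f[0]+f[1])/2;C=np.mean(f,0);yaw=.154;u=np.array([np.cos(yaw),np.sin(yaw)])
print('stopmid',F,'seat from face',F[:2]-.0525*u,'seat from C',C[:2]-.0725*u, 'seat from rod end', ((r[0]+r[1])/2)[:2]+.088*u)
print('seat from top0', np.array([.4826,-.148])+.0075*u)
# adapter in w4/w3/scene & top
E
```

```text
[ 0.5651 -0.1633  0.0593] [0.0001 0.0001]
[ 0.556  -0.1044  0.0592] [0. 0.]
[ 0.5984 -0.1851  0.0099] [0.0001 0.0001]
[ 0.5793 -0.0747  0.0141] [0.0001 0.0001]
[ 0.5299 -0.1389  0.0364] [0.0001 0.0001]
[[ 0.5479 -0.1753  0.057 ]
 [ 0.5361 -0.0987  0.057 ]
 [ 0.574  -0.0931  0.057 ]
 [ 0.5858 -0.1691  0.057 ]]
rods [[ 0.4039 -0.1912  0.027 ]
 [ 0.394  -0.1278  0.027 ]
 [ 0.5454 -0.1693  0.029 ]
 [ 0.5354 -0.1048  0.029 ]] [ 0.54040209 -0.13708404  0.029     ] [ 0.39895289 -0.15951765  0.027     ]
yaw rods 0.15728826004665358 0.06413387113551007
base near [[ 0.3748 -0.2282  0.01  ]
 [ 0.3552 -0.1013  0.01  ]]
yaw face -2.9877179594091823 0.15387469418061103
stopmid [ 0.54199136 -0.13699855  0.057     ] seat from face [ 0.49011268 -0.14505163] seat from C [ 0.48932373 -0.14516407] seat from rod end [ 0.48591145 -0.14601915]
seat from top0 [ 0.49001124 -0.14684956]
```

Seat ≈ (0.490,-0.1455) with yaw 0.155, and several references agree on it. Next are two wrist views of the adapter.

```bash
python3 - <<'E'
from h import *
R=down(.08+np.pi/2)
ctrl.move_to([.57,.20,.25],R); ctrl.command_gripper(1.); st()
cap('wrist','w5')
ctrl.line_to([.59,.23,.20],v=.2); st()
cap('wrist','w6')
E
```

```text
t 15.89 tcp [0.57 0.2  0.25] F [ 0.4  0.  -0.1] op 1.003 j [ 0.25  0.13  1.43  0.    1.58 -1.4 ]
t 16.4 tcp [0.5895 0.2298 0.1995] F [ 0.1 -0.  -0.1] op 0.999 j [ 0.29  0.23  1.41 -0.    1.5  -1.36]
```

View pics/w5.png

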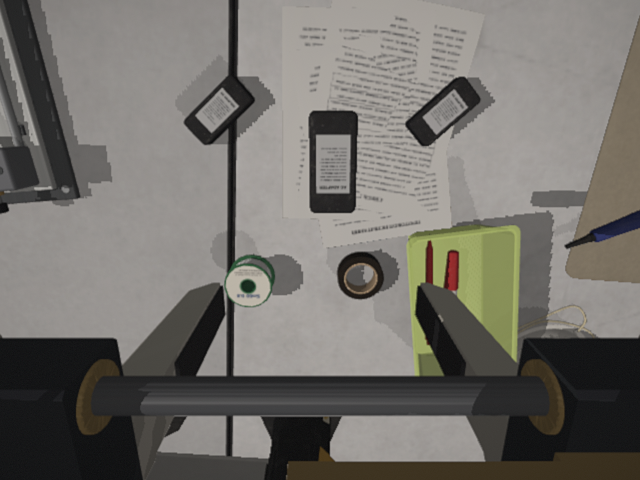

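View pics/w6.png

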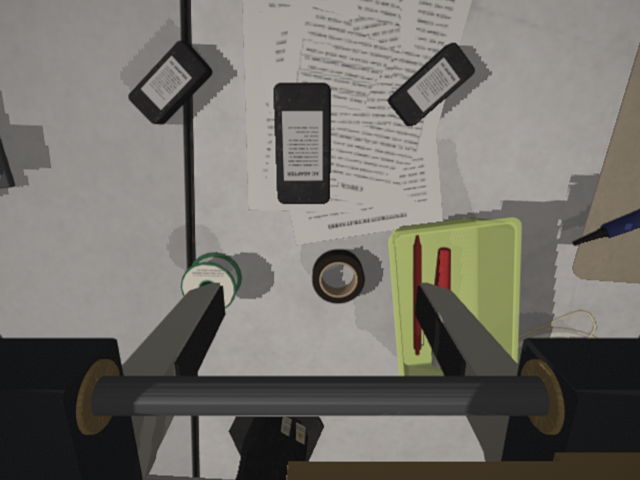

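The adapter is centred at (333,161) in w5 and (303,143) in w6. The tape, spool and tray are well below it in the image, so they are clear. I triangulate its label corners and fit its outline.

```bash
python3 - <<'E'
from h import *
def lab(f,roi):
    p=load(f)[0]; x0,y0,x1,y1=roi
    g=p.max(2); m=np.zeros(g.shape,np.uint8); m[y0:y1,x0:x1]=(g[y0:y1,x0:x1]<75)
    cs,_=cv2.findContours(m,0,2); c=max(cs,key=cv2.contourArea)
    r=cv2.minAreaRect(c)
    h=np.zeros(g.shape,np.uint8); cv2.drawContours(h,[c],-1,1,-1); h=cv2.erode(h,np.ones((5,5)))
    l=((g>100)&(h>0)).astype(np.uint8); l=cv2.morphologyEx(l,3,np.ones((7,7)))
    cs,_=cv2.findContours(l,0,2); c2=max(cs,key=cv2.contourArea); r2=cv2.minAreaRect(c2)
    o=lambda r:(lambda b:b[np.lexsort((b[:,0],(b[:,1]>r[0][1])))])(cv2.boxPoints(r))
    return r,r2,o(r),o(r2)
A=lab('w5',(295,95,370,225));B=lab('w6',(262,70,342,215))
print(A[:2],B[:2])
L=[tri([('w5',a),('w6',b)]) for a,b in zip(A[3],B[3])]
for X,e in L: print('label',X.round(4),np.round(e,4))
for n,Z in (('w5',A),('w6',B)):
    Q=np.array([onz(n,u,.027) for u in Z[2]]);d=Q[0]+Q[1]-Q[2]-Q[3]
    print(n,Q.mean(0).round(4),'size',np.linalg.norm(Q[0]-Q[1]).round(4),np.linalg.norm(Q[0]-Q[2]).round(4),'yaw',np.arctan2(-d[1],-d[0]))
    Q=np.array([onz(n,u,.03) for u in Z[3]]);d=Q[0]+Q[1]-Q[2]-Q[3];print('  lab',Q.mean(0).round(4),np.arctan2(-d[1],-d[0]))
E
```

```text
(((333.0, 161.5), (101.0, 48.0), 90.0), ((333.0, 163.5), (57.0, 34.0), 90.0)) (((301.9999694824219, 142.99998474121094), (119.99998474121094, 55.99999237060547), 90.0), ((302.0, 145.5), (69.0, 40.0), 90.0))
label [0.5023 0.191  0.0309] [0.0001 0.0001]
label [0.4996 0.2244 0.03  ] [0.0001 0.0001]
label [0.5577 0.1951 0.0406] [0.0008 0.0008]
label [0.5556 0.2294 0.0365] [0.0007 0.0007]
w5 [0.529  0.2103 0.027 ] size 0.0468 0.1011 yaw 0.0915757198647908
  lab [0.5293 0.2103 0.03  ] 0.09157618087515186
w6 [0.5295 0.2095 0.027 ] size 0.0465 0.1017 yaw 0.06755981126532101
  lab [0.5298 0.2097 0.03  ] 0.06756146858699347
```

```bash
python3 - <<'E'
from h import *
R=down(.08+np.pi/2)
ctrl.line_to([.5295,.2097,.12],v=.25,rotation=R)
ctrl.line_to([.5295,.2097,.013],v=.1); st()
ctrl.command_gripper(0.); st()
ctrl.line_to([.5295,.2097,.12],v=.15); ctrl.wait(.2); st()
cap('wrist','w7')
E
```

```text
t 18.23 tcp [0.5303 0.2099 0.0139] F [-0.5  0.4 -0.1] op 1.002 j [ 0.29  0.24  1.75 -0.    1.14 -1.36]
t 18.98 tcp [0.5295 0.2097 0.013 ] F [-0.1 -0.   0.4] op 0.535 j [ 0.29  0.24  1.75  0.    1.14 -1.36]
t 20.04 tcp [0.5286 0.2094 0.1185] F [-0.7 -0.3 -3.6] op 0.537 j [ 0.29  0.12  1.69  0.    1.34 -1.36]
```

View pics/w7.png

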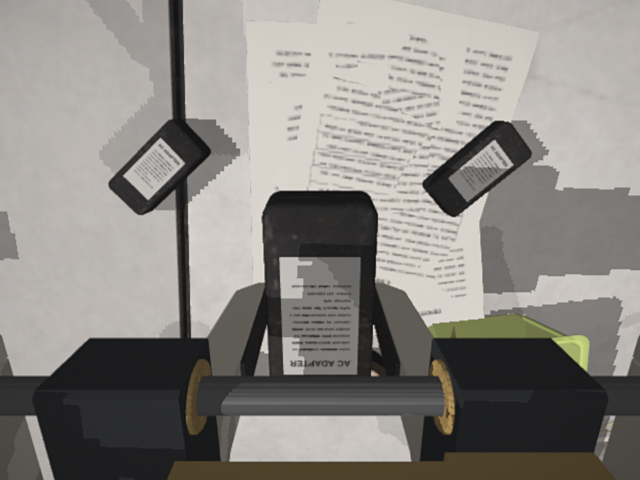

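The adapter is held square: opening 0.537 ≈ 50 mm, and about 3.6 N of weight. Next I carry it over the rods and lower it 32 mm short of home.

```bash
python3 - <<'E'
from h import *
yaw=.155;R=down(yaw+np.pi/2);u=np.array([np.cos(yaw),np.sin(yaw)]);seat=np.array([.4897,-.1455])
p=seat-.032*u
ctrl.line_to([*(p+[0,.2]),.14],v=.25,rotation=R)
ctrl.line_to([*p,.12],v=.25); 
ctrl.line_to([*p,.060],v=.12); ctrl.wait(.2); f0=st()['contact_force']
cap('wrist','w8');cap('top','t8');cap('scene','s8')
E
```

```text
t 22.75 tcp [ 0.459  -0.1507  0.0612] F [ 0.2  0.3 -3.6] op 0.535 j [-0.42 -0.05  1.97  0.    1.22 -2.15]
```

View pics/w8.png

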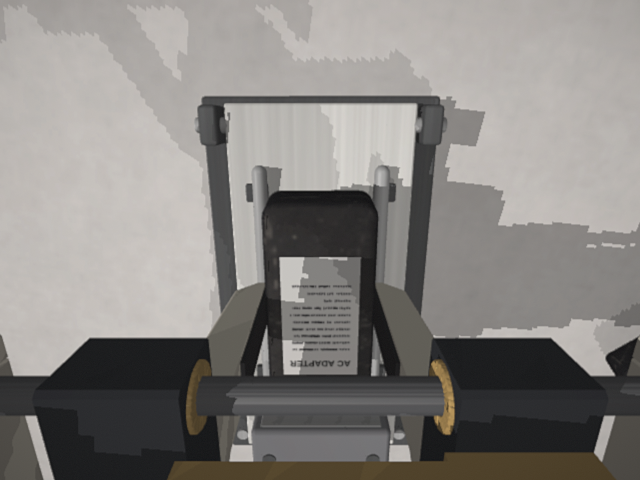

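View pics/s8.png

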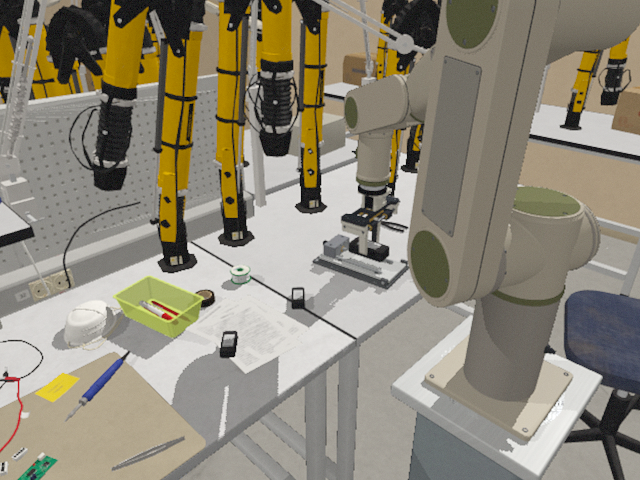

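w8: the rods are at columns 260 and 381 and the adapter spans 264–377, so it is centred (both midpoints 320.5). I check its place along the rods and lower it.

```bash
python3 - <<'E'
from h import *
yaw=.155;R=down(yaw+np.pi/2);u=np.array([np.cos(yaw),np.sin(yaw)]);seat=np.array([.4897,-.1455])
e=onz('w8',(320.5,193),.070)[:2]; print('near end along x rel seat',(e-seat)@u)
p=seat-.032*u
z=.060; ctrl.line_to([*p,.042],v=.08);ctrl.wait(.1); f0=telemetry.get_state()['contact_force'][2]
z=.042
while z>.032:
    z-=.001; ctrl.line_to([*p,z],v=.03); s=telemetry.get_state(); f=s['contact_force'][2]-f0; print(round(z,4),s['tool_pos'].round(4),round(f,1))
    if f>4.5: break
ctrl.command_gripper(.62); ctrl.wait(.3); st()
cap('wrist','w9')
E
```

```text
near end along x rel seat -0.08580622289618822
0.041 [ 0.4583 -0.1505  0.0412] 0.0
0.04 [ 0.458  -0.1504  0.04  ] 0.4
0.039 [ 0.458  -0.1504  0.0389] 0.5
0.038 [ 0.458  -0.1504  0.0379] -0.0
0.037 [ 0.458  -0.1504  0.0369] 0.8
0.036 [ 0.458  -0.1504  0.0359] 0.9
0.035 [ 0.4581 -0.1505  0.035 ] -0.1
0.034 [ 0.4581 -0.1504  0.0349] 11.2
t 26.07 tcp [ 0.4581 -0.1504  0.0339] F [-0.6 -0.6 -0.7] op 0.624 j [-0.42 -0.01  1.99 -0.    1.16 -2.15]
```

View pics/w9.png

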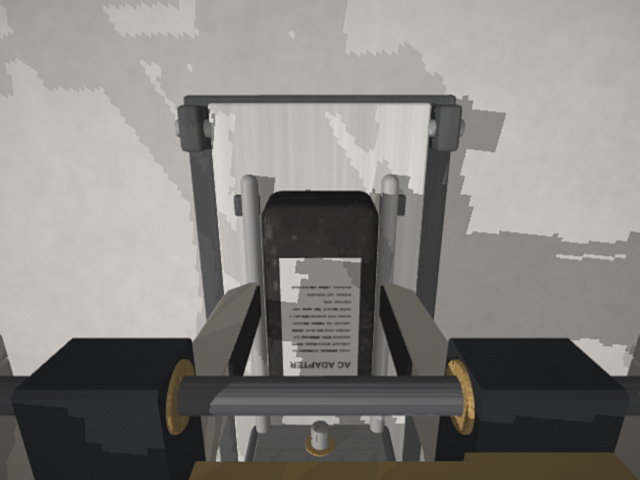

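w9: the adapter lies between the rods (edges 263 and 378, rods at 250 and 390). The plunger is free and out at (320,432), and contact came at z 0.035, which matches a flat seat. I regrip and slide under force watch.

```bash
python3 - <<'E'
from h import *
yaw=.155;u=np.array([np.cos(yaw),np.sin(yaw)]);seat=np.array([.4897,-.1455]);z=.0348
p=seat-.032*u
ctrl.line_to([*p,z],v=.03); ctrl.command_gripper(0.); ctrl.wait(.2); s=st(); f0=s['contact_force'][:2]@u
d=-.032
while d<.006:
    d+= .003 if d<-.0185 else (.001 if d<-.004 else .0004)
    q=seat+d*u; ctrl.line_to([*q,z],v=.03); ctrl.wait(.04); 
    s=telemetry.get_state(); F=s['contact_force']; f=-(F[:2]@u-f0)
    print(round(d,4),((s['tool_pos'][:2]-seat)@u).round(4),'push',round(f,1),'Fz',F[2].round(1))
    if f>19: break
st(); cap('wrist','w10');cap('scene','s10');cap('top','t10')
E
```

```text
t 26.88 tcp [ 0.4581 -0.1504  0.0348] F [ 0.1 -0.1  0.5] op 0.535 j [-0.42 -0.01  1.99 -0.    1.17 -2.15]
-0.029 -0.0288 push -0.1 Fz -0.0
-0.026 -0.0258 push -1.3 Fz 0.1
-0.023 -0.0228 push -0.1 Fz 0.7
-0.02 -0.0198 push 0.5 Fz 0.2
-0.017 -0.0169 push 0.3 Fz 0.6
-0.016 -0.0162 push 4.2 Fz 2.8
-0.015 -0.0151 push 2.8 Fz 3.5
-0.014 -0.0139 push 2.8 Fz 2.8
-0.013 -0.0129 push 2.0 Fz 3.4
-0.012 -0.0119 push 3.6 Fz 2.9
-0.011 -0.0114 push 6.5 Fz 4.8
-0.01 -0.011 push 9.7 Fz 8.4
-0.009 -0.0102 push 10.3 Fz 9.7
-0.008 -0.0094 push 11.3 Fz 10.2
-0.007 -0.0085 push 11.7 Fz 10.6
-0.006 -0.0076 push 12.1 Fz 10.5
-0.005 -0.0067 push 12.7 Fz 11.0
-0.004 -0.0058 push 13.8 Fz 12.7
-0.0036 -0.0056 push 15.6 Fz 12.7
-0.0032 -0.0053 push 14.3 Fz 12.9
-0.0028 -0.0049 push 14.9 Fz 13.8
-0.0024 -0.0045 push 15.8 Fz 14.0
-0.002 -0.0042 push 16.5 Fz 13.7
-0.0016 -0.0039 push 15.3 Fz 14.2
-0.0012 -0.0035 push 16.7 Fz 14.1
-0.0008 -0.0031 push 15.8 Fz 14.4
-0.0004 -0.0028 push 16.9 Fz 14.8
0.0 -0.0024 push 17.4 Fz 15.3
0.0004 -0.0021 push 17.5 Fz 15.4
0.0008 -0.0017 push 17.7 Fz 15.2
0.0012 -0.0014 push 17.6 Fz 15.7
0.0016 -0.001 push 18.1 Fz 16.6
0.002 -0.0006 push 17.8 Fz 15.9
0.0024 -0.0003 push 18.7 Fz 16.5
0.0028 0.0 push 18.4 Fz 16.6
0.0032 0.0004 push 19.0 Fz 16.6
0.0036 0.0006 push 20.3 Fz 18.2
t 37.67 tcp [ 0.4903 -0.1454  0.0347] F [-19.9  -3.2  18.2] op 0.535 j [-0.39  0.07  1.9  -0.    1.17 -2.11]
```

View pics/w10.png

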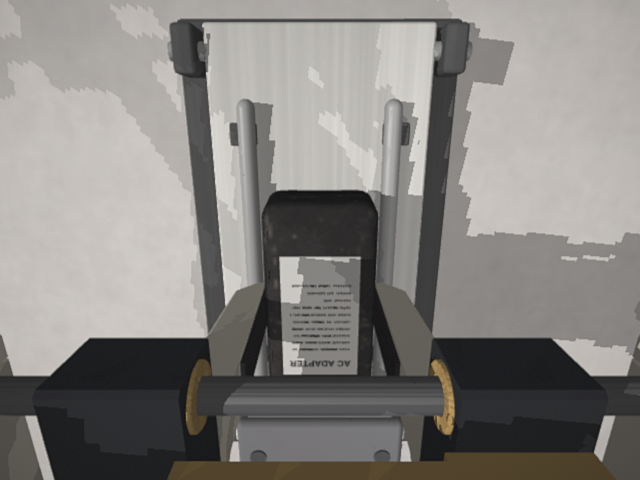

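The adapter hasn't slipped in the grip (its end is still at row 192). The plunger has been pushed about 12 mm since first contact at -0.0115, and the push just started to climb. I continue in fine steps until the stop shows clearly.

```bash
python3 - <<'E'
from h import *
yaw=.155;u=np.array([np.cos(yaw),np.sin(yaw)]);seat=np.array([.4897,-.1455]);z=.0348
d=.0036
while d<.0075:
    d+=.0003
    q=seat+d*u; ctrl.line_to([*q,z],v=.03); ctrl.wait(.15); 
    L=[telemetry.get_state()]
    for _ in range(3): ctrl.wait(.03); L.append(telemetry.get_state())
    F=np.mean([s['contact_force'] for s in L],0); f=-(F[:2]@u); s=L[-1]
    print(round(d,4),((s['tool_pos'][:2]-seat)@u).round(5),'push',round(f,1),'Fz',F[2].round(1))
    if f>28: break
st(); cap('wrist','w11')
E
```

```text
0.0039 0.00061 push 22.1 Fz 19.4
0.0042 0.0007 push 22.4 Fz 19.4
0.0045 0.00078 push 23.5 Fz 20.6
0.0048 0.00092 push 24.7 Fz 20.9
0.0051 0.00104 push 25.3 Fz 21.2
0.0054 0.00113 push 25.9 Fz 22.7
0.0057 0.00119 push 27.8 Fz 23.3
0.006 0.00145 push 27.3 Fz 23.0
0.0063 0.00168 push 28.0 Fz 22.9
0.0066 0.00167 push 29.1 Fz 23.8
t 42.83 tcp [ 0.4913 -0.1452  0.0345] F [-28.9  -4.   23.5] op 0.537 j [-0.38  0.08  1.9  -0.    1.18 -2.11]
```

```bash
python3 - <<'E'
from h import *
a=load('w10')[0][:,:,::-1][80:300,200:440];b=load('w11')[0][:,:,::-1][80:300,200:440]
cv2.imwrite('pics/cmp.png',cv2.resize(np.hstack([a,b]),(800,367),interpolation=cv2.INTER_CUBIC))
for f in('w9','w10','w11'):
    col=load(f)[0].max(2)[150:260,315:325].mean(1); i=np.argmax(col<80)+150; print(f,i, np.round(col[i-152:i-146]))
E
```

```text
w9 191 [195. 141.  52.  18.  22.  24.]
w10 191 [174. 109.  33.  19.  24.  24.]
w11 189 [156.  80.  25.  20.  24.  25.]
```

View pics/cmp.png

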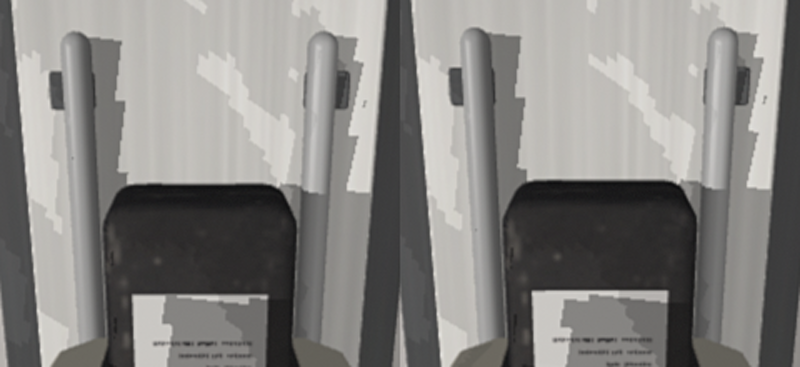

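```bash
python3 - <<'E'
from h import *
p=load('t10')[0][:,:,::-1]
cv2.imwrite('pics/cT.png',cv2.resize(p[150:330,150:490],(800,424),interpolation=cv2.INTER_CUBIC))
E
```

```text
(no output)
```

View pics/cT.png

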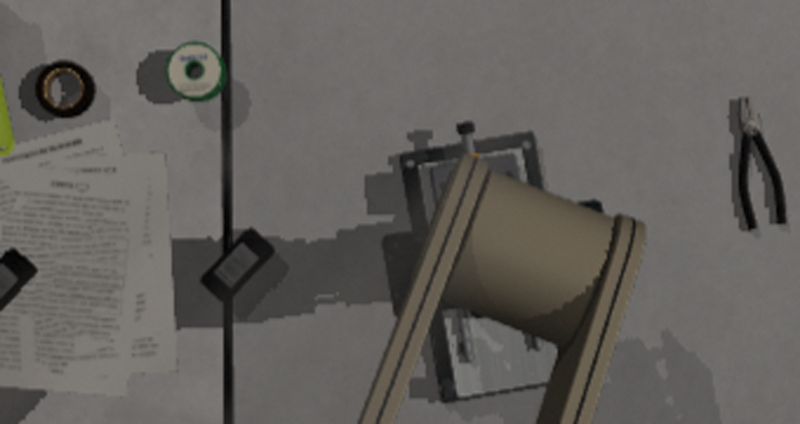

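Between w10 and w11 the rods and the adapter end moved equally in the image (about 3 crop px each). So the adapter is stopped against the hard stop while the fingers load it. The spool, tape and cutters are untouched. One last check that the force is steady, then I hand in.

```bash
python3 - <<'E'
from h import *
st(); ctrl.wait(.6); st()
job.close_job(); st()
E
```

```text
t 42.88 tcp [ 0.4913 -0.1452  0.0344] F [-28.9  -3.5  24.2] op 0.533 j [-0.38  0.08  1.9  -0.    1.18 -2.11]
t 43.48 tcp [ 0.4913 -0.1452  0.0344] F [-29.4  -3.6  23.7] op 0.538 j [-0.38  0.08  1.9  -0.    1.18 -2.11]
the job is handed in; nothing more can be done
the job is handed in; nothing more can be done
```

I tipped the cradle level and laid the adapter between the rods about 32 mm short of home. I then gripped it again and slid it against the plunger onto the hard stop. The job was handed in at about 43.5 s with the robot still holding it there; no verdict was reported.

**Checks that agreed**
- **Cradle:** the push-down stopped hard with the block top at z 0.0571, against 0.057 expected for level.
- **Lying flat:** the adapter met the bed at a tool height of 0.035, as expected for lying flat, and was centred between the rods to within a pixel.
- **Plunger:** the tool moved about 12 mm from first plunger contact to the point where the push began to climb.
- **Stop:** over the last 1 mm of finger travel, the adapter and the rods shifted equally in the wrist image, so the adapter was no longer moving. The push held steady at about 29 N for the final 0.6 s.
- **Spool, tape roll and side cutters:** the overhead picture just before the last millimetre of push showed no sign that they had moved.

**Less certain**
- **Stop force:** I did not measure it directly. Taking off the spring and the estimated friction leaves roughly 7 N, within the 1.5 to 45 N allowed.
- **Downward force:** sliding against the spring built up about 24 N of downward press, which I did not intend and which adds to that friction.
- **Seat position:** the estimates differed along the rods. The rod-end one read about 4 mm shorter than the others, so I relied on contact for the final position.
- **Finger position:** at the end the fingers were about 1 mm further along than when the adapter stopped, from slip or give in the grip.

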